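Return the missed blank and close the coating pot

ROBOT

A 6-joint arm with a two-finger parallel gripper is mounted at the origin on the work surface. World frame = base frame: x ahead of the robot, y to its left, z up, the work surface at z = 0. Lengths are in mm, angles in rad, forces in N, time in s.
With the tool pointing down it reaches from about 350 to 875 mm from the base axis. Payload 4.2 kg.
Tool frame: the origin (TCP) lies on the mounting face of the last link; the fingertips stand 173 mm ahead of it and the grasp point (between the pads) lies 155 mm ahead of it; z points along the fingers, y is the direction in which the jaws open and shut (so a half turn about z gives the same grasp; the last joint's range is limited). The gripper opens to 85 mm and grips with 20 to 120 N. Pads are 22 mm wide; open, the fingers measure 114 mm over their backs; the gripper's body (76 mm by 85 mm) begins 54 mm behind the grasp point. The pads swing forward as they close: fully open they stand 13 mm farther back than shut.
Start: joints at [1.585, 0.385, 0.008, 0, -1.194, -0.259], TCP at [151.445, 606.353, 404.712] pointing down, gripper open.
Joint ranges: [-3.14, 3.14], [-1.21, 2.06], [-1.07, 1.41], [-3.16, 2.05], [-2.99, -0.16], [-3.1, 3.1]. Speed limits (rad/s): [2.79, 2.79, 3.14, 3.14, 3.14, 3.14].

INTERFACE

Orientations are given as a unit quaternion [x, y, z, w].
In Python, from bench import arm gives the robot as it stands.
- The arm moves only by the shell command python3 -m jog 'ROWS' [OPENING]. ROWS is JSON, a list that holds one entry, the list of rows, each a list of 4 numbers: the shift along the tool's x, y, z in mm, then the turn about the tool's z in degrees. In form: [[[x, y, z, spin], ...]]. A call has exactly 5 rows; each row is the pose to reach, as a shift and turn from the pose measured when the call began, along the tool's axes at that moment; what a row does not reach only later rows make up. A row lasts 1/8 s, in which the tool goes at most 62.5 mm and 10.7 degrees, less where a joint would pass 70% of its speed; a pose out of reach is approached as far as the arm can. A call with a gripper value outside its range is refused whole. OPENING is the finger opening in mm, from 0 to 85.4, set as the call begins (- or left out, the last holds). The fingers move at their own pace and stop on an object; the grip force is fixed at half the most. Time passes only in rows, so rows that repeat a pose let the fingers close, or fill a call up. It gives the time, the measured TCP pose, the force and the opening at its end, in the units of the state.
- arm.read_state(): the state, without advancing time (a new reading comes with each control period).
- arm.get_image(name): name is "side" or "top" or "wrist"; returns (picture, depth): 384x512x3 uint8, blue, green, red; 384x512 float32, mm along the optical axis (not along the pixel's ray), 0 where there is no reading.
- arm.camera_params(name): a dict with "mtx" (3x3 intrinsics, pixels), "R" (3x3) and "t" (3): a world point X has camera coordinates R X + t. Camera axes: x right, y down, z forward; pixel columns grow to the right and rows downward; lengths in mm; the calibration is good to about 2 mm. A picture is of the moment at which its call begins: read the wrist's pose just before it. camera_params takes no time and is no camera call; for the wrist camera it gives the pose at the moment of the call.
- arm.job_done(): hands the job in, once; it reports no verdict.
The state is a dict: "clock": time; "joints": joint angles; "joint_vel": joint speeds; "joint_efforts": joint torques, N m; "position": TCP position; "ee_rot": TCP orientation; "contact_force": force on the tool from outside, world axes, zero at the start; "wrist_torque": the same for the moment, N m; "gripper_width": finger opening in mm.
Only numpy, scipy, OpenCV 4.12 (cv2) and the standard library are available. Lean on these libraries where they do the work, as an engineer would, in place of code of your own. Each camera call takes 0.05 s, during which the arm holds its last target.

TASK

One handle blank in the blue bin was missed and is still bare orange: take it out and put it in the coating pot. Then move the yellow cover from the pot's side shelf onto the pot so that it drops fully home and lies level on the rim. Leave the green and white blanks in the bin, and leave the tape roll, the tin and the scraper where they are.

Things in the scene. Friction and masses are not known exactly. Their poses are not given: they have to be found in the camera images.
- pot: round dark steel pot, open on top, bolted down: outside diameter 122 mm, inside 112 mm, rim 85 mm above the bench, inner floor at 5 mm. Origin at the centre of its underside, z up. On its local +y side a steel shelf, its top flush with the rim: 150 mm wide (local x), from 61 to 229 mm off the pot's axis. Closing slides the cover along local -y
- pot_rim (a point): centre of the pot's mouth at rim height, 85 mm above the bench; same axes as the pot
- cover: loose flat cover, about 0.3 kg, no handle: yellow disc, diameter 134 mm, 6 mm thick, black circle on top; below it a plug 8 mm deep, tapering from diameter 106 mm to 102 mm at its foot, that drops into the pot. Origin at the centre of the plug's underside, z up. It starts on the shelf, standing on its plug; seated, the disc lies on the rim and the origin is 8 mm below pot_rim
- bin: blue open bin fixed on the bench, outside 190 x 262 mm (its x, y), 50 mm high, walls and floor 5 mm; origin at the centre of its underside, z up
- blank_orange: the missed one: orange handle blank like the others, 60 x 16 x 14 mm with two dark dots on top, lying in the bin; origin at the centre of its underside, x along its length, z up
- blank_a: green handle blank like the others, 60 x 16 x 14 mm with two dark dots on top, lying in the bin; origin at the centre of its underside, x along its length, z up
- blank_b: green handle blank like the others, 60 x 16 x 14 mm with two dark dots on top, lying in the bin; origin at the centre of its underside, x along its length, z up
- blank_c: white handle blank like the others, 60 x 16 x 14 mm with two dark dots on top, lying in the bin; origin at the centre of its underside, x along its length, z up
- blank_d: green handle blank like the others, 60 x 16 x 14 mm with two dark dots on top, lying in the bin; origin at the centre of its underside, x along its length, z up
- blank_e: white handle blank like the others, 60 x 16 x 14 mm with two dark dots on top, lying in the bin; origin at the centre of its underside, x along its length, z up
- tape: roll of pale tape lying flat on the bench, outside diameter 90 mm, 25 mm high; origin at the centre of its underside; leave alone
- tin: tin with a red label standing on the bench, diameter 70 mm, 70 mm high; origin at the centre of its underside; leave alone
- scraper: scraper with a yellow handle, 200 mm long, lying on the bench along its x axis, handle to -x; origin on its underside; leave alone
There are look-alikes about, which are no part of the job. There is more than one size of the cover; the one meant has the size given above. Leave any pink look-alike of the blank_c alone.

How it is judged:
By the outcome, as a careful person would: the job done as asked, in the order asked, and still so for the second after the job is handed in, with the robot touching nothing.
It also fails if it takes over 58 s, if anything falls off the work surface, if the arm or the gripper's body presses on something with over 40 N, if the wrist force passes 120 N, or if a joint passes its speed limit or range.

## Working session

There is one attempt and no reset: what is moved stays moved. The work goes in short steps, Python scripts to look and compute and a shell command to move; the robot and the scene stay as the last step left them, time stands still between calls to the robot, and variables do not carry over. Pictures are saved under pics/ and viewed, and the job is handed in when it is done.

```bash
ls; mkdir -p pics
cat > h.py <<'E'
import numpy as np, cv2
from bench import arm
def snap(n,tag):
    p=arm.camera_params(n); im,d=arm.get_image(n)
    cv2.imwrite(f'pics/{tag}.png',im); np.savez(f'{tag}.npz',im=im,d=d,**{k:np.array(p[k]) for k in('mtx','R','t')})
def load(tag): return np.load(f'{tag}.npz')
def pw(z):
    d=z['d'].astype(float);h,w=d.shape;u,v=np.meshgrid(np.arange(w),np.arange(h));K=z['mtx']
    c=np.stack([(u-K[0,2])/K[0,0]*d,(v-K[1,2])/K[1,1]*d,d],-1)
    P=(c-z['t'])@z['R'];P[d<=0]=np.nan
    return P
E
python3 - <<'E'
from h import *
for n in('top','side','wrist'): snap(n,n+'0')
s=arm.read_state();print(s['clock'],s['position'],s['ee_rot'],s['contact_force'],s['gripper_width'])
E
```

```text
pics
0.15 [151.40720582 606.24472792 403.86569856] [ 9.92510998e-01 -1.22152422e-01 -2.99750766e-05  8.39123445e-04] [-0.34048293  0.87036702 -0.09714867] 85.62535199460909
```

View pics/top0.png

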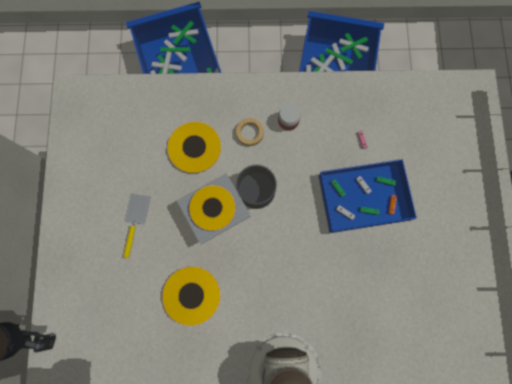

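View pics/side0.png

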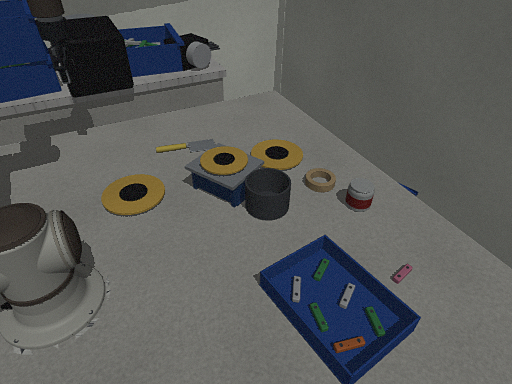

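View pics/wrist0.png

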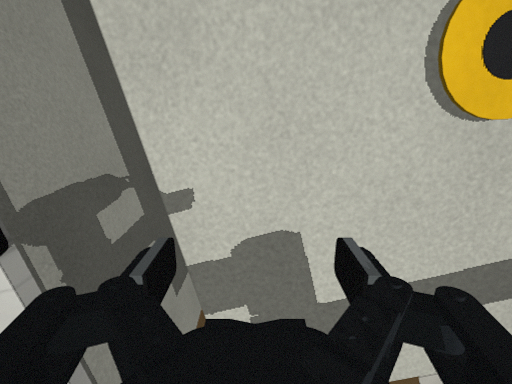

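The top view shows the orange blank at about (393,204) in the bin, the pot at (257,187), the shelf with a cover at (212,208), and two other covers on the bench at (194,147) and (191,296). Next I measure these.

Run:
```python
from h import *
for tag in('top0','side0'):
    z=load(tag);P=pw(z);im=z['im'];hsv=cv2.cvtColor(im,cv2.COLOR_BGR2HSV)
    print(tag)
    def comps(m,nm,amin):
        n,l,st,c=cv2.connectedComponentsWithStats(m.astype(np.uint8))
        for i in range(1,n):
            if st[i,4]<amin: continue
            q=P[l==i];q=q[~np.isnan(q[:,0])]
            if len(q)<5: continue
            zt=np.median(q[:,2]);r=cv2.minAreaRect(q[abs(q[:,2]-zt)<6][:,:2].astype(np.float32))
            print(nm,c[i].round(),st[i,4],'med',np.median(q,0).round(1),'rect',np.round(r[0],1),np.round(r[1],1),round(r[2],1))
    H,S,V=hsv[...,0],hsv[...,1],hsv[...,2]
    comps((H>=20)&(H<32)&(S>150)&(V>100),'yellow',60)
    comps((H>=3)&(H<16)&(S>170)&(V>100),'orange',15)
    comps((H>40)&(H<80)&(S>100),'green',15)
    comps((H>105)&(H<128)&(S>130),'blue',300)
    comps((P[...,2]>78)&(P[...,2]<92)&(S<90)&(P[...,0]<800),'z85',50)
z=load('top0');P=pw(z)
for u,v in[(393,204),(212,208),(240,190),(257,187),(400,200),(300,250)]:print(u,v,P[v,u].round(1))
```

```text
top0
yellow [194. 147.] 1713 med [682.2 269.2  17.6] rect [685.4 268.8] [166.9 167.5] 23.2
yellow [212. 208.] 1299 med [470.7 200.6  98.8] rect [471.8 200.8] [128.5 131.3] 46.1
yellow [129. 242.] 166 med [382.9 462.8  18.2] rect [384.9 463.1] [15.5 96.5] 80.6
yellow [191. 296.] 2130 med [220.1 271.3  18.3] rect [221.3 270.4] [168.2 165.9] 89.0
orange [392. 204.] 58 med [ 487.8 -352.1   18.5] rect [ 487.6 -353.2] [13.1 52.6] 77.3
green [183.  33.] 192 med [1507.5  428.  -613.5] rect [1509.2  431. ] [112.9 107.7] 8.7
green [354.  44.] 196 med [1432.2 -446.5 -613.1] rect [1427.9 -444.3] [107.9 111.4] 67.7
green [175.  49.] 100 med [1418.4  474.5 -614.2] rect [1418.8  471.8] [142.5  21.9] 88.0
green [339.  56.] 99 med [1370.4 -364.5 -614.2] rect [1369.4 -363.1] [142.  22.] 59.6
green [161.  59.] 25 med [1367.9  542.  -617.5] rect [1370.5  543.7] [46.5 15.1] 35.1
green [322.  58.] 29 med [1358.6 -277.8 -618. ] rect [1360.2 -275.9] [15.4 32.8] 89.2
green [170.  71.] 17 med [1301.5  495.7 -620. ] rect [1300.8  495.1] [28.6 15. ] 42.3
green [209.  70.] 15 med [1304.2  301.1 -620.4] rect [130
[... 1651 characters left out ...]
] [ 52.3 150.8] 29.1
blue [338. 307.] 10793 med [ 518.9 -285.3    6.7] rect [ 512.9 -271.9] [188.1 261.4] 8.1
z85 [139.  19.] 135 med [ 610.3 1907.7   86.2] rect [ 620.4 1908. ] [ 36.7 348.2] 89.6
z85 [198.  59.] 77 med [ 695.7 1037.6   84.8] rect [ 690.5 1040. ] [ 49.4 136.8] 80.6
z85 [94. 83.] 95 med [223.1 950.5  85.1] rect [220.9 950.1] [ 14.8 142.3] 89.2
z85 [238. 175.] 1239 med [485.7 132.4  85.3] rect [502.  144.8] [152.5 291.7] 28.6
z85 [ 47. 295.] 287 med [ 15.3 -55.4  85.9] rect [  7.9 -39.9] [119.4  47.4] 12.7
393 204 [ 486.8 -354.7   21.7]
212 208 [469.5 199.8 102.8]
240 190 [542.  121.9   8.8]
257 187 [552.5  67.8   1.4]
400 200 [ 501.5 -382.4    8.6]
300 250 [350.9 -62.   -0.9]
```

```bash
cat > to.py <<'E'
import sys,numpy as np
from h import arm
from scipy.spatial.transform import Rotation as Ro
x,y,z,a=map(float,sys.argv[1:5]); s=arm.read_state(); R=Ro.from_quat(s['ee_rot']).as_matrix()
ca=np.degrees(np.arctan2(R[1,0],R[0,0])); d=R.T@(np.array([x,y,z])-s['position'])
print('clock',round(s['clock'],2),'pos',np.round(s['position'],1),'xang',round(ca,1),'F',np.round(s['contact_force'],1),'w',round(s['gripper_width'],1),'j',np.round(s['joints'],2))
print('SHIFT',d.round(1),'SPIN',round((ca-a+180)%360-180,1))
E
python3 to.py 460 330 404 -60
```

```text
clock 0.15 pos [151.4 606.2 403.9] xang -14.0 F [-0.3  0.9 -0.1] w 85.6 j [ 1.58  0.39  0.01 -0.   -1.19 -0.26]
SHIFT [3.664e+02 1.932e+02 2.000e-01] SPIN 46.0
```

```bash
python3 -m jog '[[[55,29,0,9],[110,58,0,18],[165,87,0,27],[220,116,0,36],[275,145,0,45]]]' 40; python3 to.py 500 60 404 -75
```

```text
clock: 0.78
position: [384.2, 397.3, 404.1]
ee_rot: [0.869, -0.495, 0.0, 0.001]
contact_force: [0.9, 0.8, -0.8]
gripper_width: 40.1
clock 0.78 pos [384.2 397.3 404.1] xang -59.3 F [ 0.9  0.8 -0.8] w 40.1 j [ 1.1   0.26 -0.17  0.   -1.14 -0.56]
SHIFT [349.2  72.6   0.6] SPIN 15.7
```

```bash
python3 -m jog '[[[60,13,0,3],[120,25,0,6],[180,38,0,9],[240,50,0,12],[300,62,0,15]]]'; python3 to.py 488 -355 330 -102
```

```text
clock: 1.4
position: [484.1, 105.7, 404.6]
ee_rot: [0.797, -0.604, 0.0, 0.001]
contact_force: [2.6, 0.7, 0.5]
gripper_width: 40.2
clock 1.4 pos [484.1 105.7 404.6] xang -74.4 F [2.6 0.7 0.5] w 40.2 j [ 0.54  0.16 -0.3   0.   -1.11 -0.27]
SHIFT [444.7 120.3  75.3] SPIN 27.6
```

Run:
```python
from h import *
snap('wrist','w1')
```

```text
(no output)
```

View pics/w1.png

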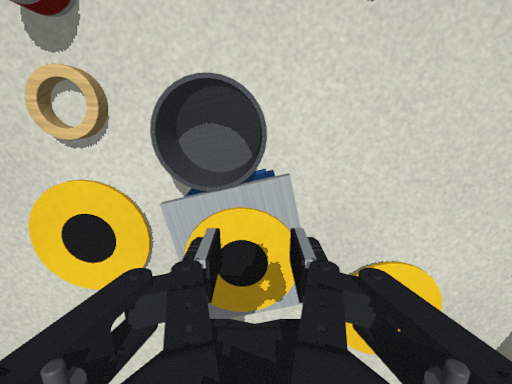

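The wrist view shows the pot mouth at about (208,131) and the shelf cover at about (240,262). I fit the pot and the cover from it.

```bash
cat > fit.py <<'E'
from h import *
from scipy.optimize import least_squares
def circ(q):
    f=lambda p:np.hypot(q[:,0]-p[0],q[:,1]-p[1])-p[2]
    r=least_squares(f,[*q.mean(0)[:2],60],loss='soft_l1');return r.x.round(1)
E
python3 - <<'E'
from fit import *
z=load('w1');P=pw(z);im=z['im']
v=np.nan_to_num(P)
# rim: pixels z~85 near pot
m=(abs(v[...,2]-85)<4)&(np.hypot(v[...,0]-543.5,v[...,1]-72)<66)&(np.hypot(v[...,0]-543.5,v[...,1]-72)>48)
q=P[m];print(len(q),np.median(q[:,2]))
dirv=np.array([-.484,.875])
far=q[(q[:,:2]-[543.5,72])@dirv<20]
# outer & inner radius by angle bins
a=np.arctan2(far[:,1]-72,far[:,0]-543.5);r=np.hypot(far[:,0]-543.5,far[:,1]-72)
o=[];i_=[]
for b in np.arange(-np.pi,np.pi,.1):
    k=(a>=b)&(a<b+.1)
    if k.sum()>5: o.append(far[k][r[k].argmax()]);i_.append(far[k][r[k].argmin()])
print('outer',circ(np.array(o)),'inner',circ(np.array(i_)))
hsv=cv2.cvtColor(im,cv2.COLOR_BGR2HSV)
m=(hsv[...,0]>=18)&(hsv[...,0]<34)&(hsv[...,1]>150)&(abs(v[...,2]-99)<5)&(np.hypot(v[...,0]-472,v[...,1]-200)<80)
q=P[m];a=np.arctan2(q[:,1]-200,q[:,0]-472);r=np.hypot(q[:,0]-472,q[:,1]-200);o=[]
for b in np.arange(-np.pi,np.pi,.05):
    k=(a>=b)&(a<b+.05)
    if k.sum()>5 and r[k].max()>60:o.append(q[k][r[k].argmax()])
print('cover',len(o),circ(np.array(o)),np.median(q[:,2]))
# shelf edges
m=(abs(v[...,2]-85)<4)&(np.hypot(v[...,0]-480,v[...,1]-190)<160)
print('pot+shelf',cv2.minAreaRect(P[m][:,:2].astype(np.float32)))
E
```

```text
2142 85.33256990382591
outer [543.9  72.3  61.1] inner [543.7  72.2  56. ]
cover 87 [473.4 200.7  66.1] 99.44188742986995
pot+shelf ((492.725830078125, 166.04429626464844), (150.61741638183594, 246.78070068359375), 28.325271606445312)
```

```bash
python3 -m jog '[[[60,16,10,5],[120,32,20,10],[180,48,30,15],[240,64,40,20],[300,80,50,25]]]'; python3 to.py 488 -355 330 -102
```

```text
clock: 2.08
position: [486.2, -203.0, 356.7]
ee_rot: [-0.643, 0.766, -0.001, -0.002]
contact_force: [0.5, 0.1, 0.3]
gripper_width: 39.8
clock 2.08 pos [ 486.2 -203.   356.7] xang -99.9 F [0.5 0.1 0.3] w 39.8 j [-0.09  0.26 -0.31  0.   -1.01 -0.09]
SHIFT [149.3 -28.   27.3] SPIN 2.1
```

Run:
```python
from h import *
snap('wrist','w2')
z=load('w2');P=pw(z);hsv=cv2.cvtColor(z['im'],cv2.COLOR_BGR2HSV);H,S,V=cv2.split(hsv)
m=((H>=3)&(H<16)&(S>170)&(V>90)).astype(np.uint8)
n,l,st,c=cv2.connectedComponentsWithStats(m)
for i in range(1,n):
    if st[i,4]<100: continue
    q=P[(l==i)];q=q[abs(q[:,2]-19)<4];print(c[i],len(q),np.median(q,0),cv2.minAreaRect(q[:,:2].astype(np.float32)))
v=np.nan_to_num(P);m=(abs(v[...,2]-50)<3)&(S>100);q=P[m];print('bin rim',len(q),cv2.minAreaRect(q[:,:2].astype(np.float32)))
```

```text
[226.6104712   35.20732984] 922 [ 488.00083732 -353.60091926   19.13747361] ((487.76898193359375, -354.22637939453125), (16.069252014160156, 58.34839630126953), 77.4407958984375)
bin rim 3436 ((514.065673828125, -270.6850280761719), (189.48765563964844, 261.7724609375), 7.949678421020508)
```

View pics/w2.png

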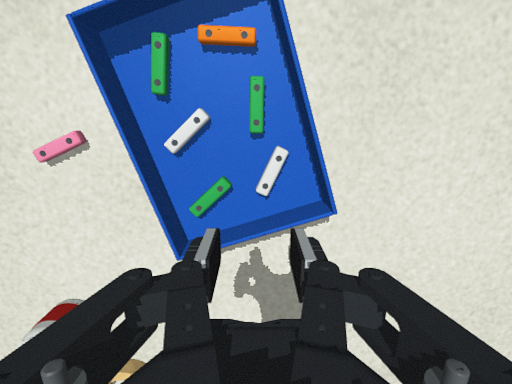

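The orange blank at (227,35) lies along the jaw direction: its long axis is at 167.4° and its centre is (488,-354). So the jaws must turn about 90°. The pink piece at about (60,146) sits outside the bin.

```bash
python3 -m jog '[[[40,-7,10,-10],[80,-14,20,-20],[120,-21,30,-30],[149,-29,40,-40],[149,-29,60,-50]]]' 36; python3 to.py 488 -354 230 -12.6
```

```text
clock: 2.75
position: [487.0, -362.3, 295.3]
ee_rot: [0.905, -0.425, -0.0, 0.003]
contact_force: [0.2, 1.3, -0.1]
gripper_width: 36.0
clock 2.75 pos [ 487.  -362.3  295.3] xang -50.2 F [ 0.2  1.3 -0.1] w 36.0 j [-0.37  0.45 -0.19  0.01 -0.94  1.06]
SHIFT [-5.9 -6.5 65.2] SPIN -37.6
```

```bash
python3 -m jog '[[[-6,-6,10,-10],[-6,-6,25,-20],[-6,-6,40,-30],[-6,-6,65,-37.6],[-6,-6,65,-37.6]]]' ; python3 to.py 488 -354 181 -12.6
```

```text
clock: 3.38
position: [486.8, -353.8, 228.1]
ee_rot: [0.994, -0.111, -0.004, 0.002]
contact_force: [0.4, 0.5, 0.1]
gripper_width: 36.1
clock 3.38 pos [ 486.8 -353.8  228.1] xang -12.7 F [0.4 0.5 0.1] w 36.1 j [-0.36  0.52 -0.26  0.01 -0.79  1.7 ]
SHIFT [ 1.6 -0.3 47.1] SPIN -0.1
```

```bash
python3 -m jog '[[[1.5,0,12,0],[1.5,0,24,0],[1.5,0,36,0],[1.5,0,46,0],[1.5,0,46,0]]]' ; python3 to.py 488 -354 181 -12.6
python3 - <<'E'
from h import *
snap('wrist','w3')
E
```

```text
clock: 4.0
position: [487.6, -354.2, 181.1]
ee_rot: [0.994, -0.111, -0.005, 0.002]
contact_force: [-0.1, -0.2, 0.2]
gripper_width: 36.1
clock 4.0 pos [ 487.6 -354.2  181.1] xang -12.8 F [-0.1 -0.2  0.2] w 36.1 j [-0.36  0.59 -0.3   0.01 -0.7   1.7 ]
SHIFT [ 0.4 -0.3  0.1] SPIN -0.2
```

View pics/w3.png

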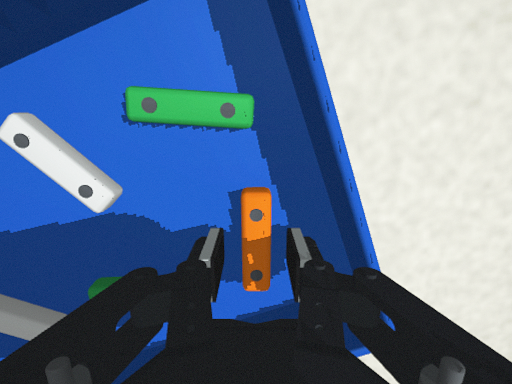

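The orange blank (256,187 to 256,290) is centred between the pads. I close on it and lift.

```bash
python3 -m jog '[[[0,0,0,0],[0,0,0,0],[0,0,0,0],[0,0,0,0],[0,0,0,0]]]' 8; python3 -m jog '[[[0,0,-15,0],[0,0,-30,0],[0,0,-60,0],[0,0,-100,0],[0,0,-140,0]]]' 8;  python3 to.py 543.8 72.2 320 -37
```

```text
clock: 4.68
position: [488.2, -354.4, 182.4]
ee_rot: [0.994, -0.111, -0.004, 0.002]
contact_force: [0.0, 1.5, 5.2]
gripper_width: 14.1
clock: 5.3
position: [489.0, -353.7, 324.4]
ee_rot: [0.994, -0.111, -0.003, 0.002]
contact_force: [0.7, -0.6, -0.1]
gripper_width: 14.3
clock 5.3 pos [ 489.  -353.7  324.4] xang -12.7 F [ 0.7 -0.6 -0.1] w 14.3 j [-0.36  0.42 -0.16  0.01 -1.    1.7 ]
SHIFT [ -40.4 -427.6    2.3] SPIN 24.3
```

Run:
```python
from h import *
snap('wrist','w4')
```

```text
(no output)
```

View pics/w4.png

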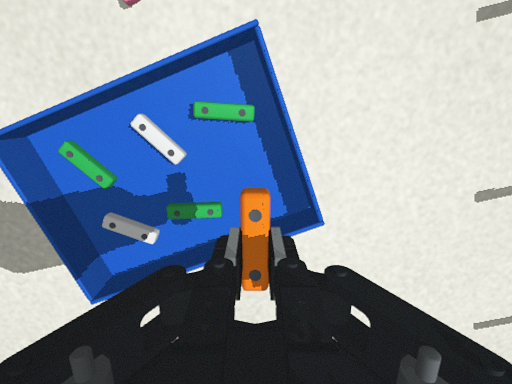

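The blank is held. Now to the pot.

```bash
python3 -m jog '[[[-6,-60,0,9],[-12,-120,0,18],[-18,-180,0,27],[-24,-240,0,36],[-29,-300,0,45]]]';  python3 to.py 543.8 72.2 320 -61.3
```

```text
clock: 5.98
position: [527.4, -53.7, 328.9]
ee_rot: [0.875, -0.484, 0.004, 0.004]
contact_force: [1.6, 0.6, -1.2]
gripper_width: 14.2
clock 5.97 pos [527.4 -53.7 328.9] xang -57.9 F [ 1.6  0.6 -1.2] w 14.2 j [ 0.21  0.29 -0.34  0.01 -0.94  0.34]
SHIFT [-98.1 -80.7   7.7] SPIN 3.4
```

```bash
python3 -m jog '[[[-40,-33,2,3],[-80,-66,5,3],[-98,-81,8,3],[-98,-81,8,3],[-98,-81,8,3]]]';  python3 to.py 543.8 72.2 200 -61.3
```

```text
clock: 6.6
position: [543.8, 71.8, 320.0]
ee_rot: [0.862, -0.507, 0.004, 0.003]
contact_force: [0.3, 0.0, -0.4]
gripper_width: 14.0
clock 6.6 pos [543.8  71.8 320. ] xang -61.0 F [ 0.3  0.  -0.4] w 14.0 j [ 0.43  0.33 -0.31  0.01 -0.93  0.07]
SHIFT [ -1.6  -0.4 120. ] SPIN 0.3
```

```bash
python3 -m jog '[[[-1.5,0,30,0],[-1.5,0,60,0],[-1.5,0,90,0],[-1.5,0,115,0],[-1.5,0,123,0]]]'; python3 -m jog '[[[0,0,0,0],[0,0,0,0],[0,0,0,0],[0,0,0,0],[0,0,0,0]]]' 34; python3 -m jog '[[[0,0,-30,0],[0,0,-60,0],[0,0,-100,0],[0,0,-140,0],[0,0,-180,0]]]';python3 to.py 543.8 72.2 200 -61.3
python3 - <<'E'
from h import *
snap('wrist','w5')
E
```

```text
clock: 7.22
position: [543.1, 70.5, 195.9]
ee_rot: [0.861, -0.508, 0.003, 0.005]
contact_force: [0.0, -1.3, -0.1]
gripper_width: 14.0
clock: 7.85
position: [543.3, 70.7, 196.4]
ee_rot: [0.861, -0.508, 0.004, 0.004]
contact_force: [1.0, 0.1, 1.3]
gripper_width: 34.3
clock: 8.48
position: [542.5, 72.6, 377.7]
ee_rot: [0.861, -0.508, 0.004, 0.004]
contact_force: [1.2, 0.4, -0.5]
gripper_width: 34.0
clock 8.47 pos [542.5  72.6 377.7] xang -61.0 F [ 1.2  0.4 -0.5] w 34.0 j [ 0.43  0.27 -0.23  0.01 -1.07  0.07]
SHIFT [ -0.9  -1.5 177.7] SPIN 0.3
```

View pics/w5.png

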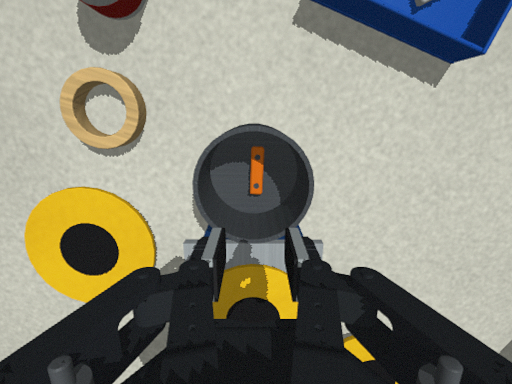

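The blank lies flat in the pot at (257,170). Next I go behind the cover with the jaws open, so both fingers push it evenly.

```bash
python3 to.py 431 278.3 300 -61.2; python3 -m jog '[[[-50,0,0,0],[-100,0,0,0],[-150,0,0,0],[-200,0,20,0],[-235,-1,50,0]]]' 85; python3 to.py 431 278.3 250 -61.2
```

```text
clock 8.53 pos [543.9  72.9 383.9] xang -61.0 F [0.9 0.6 4. ] w 33.9 j [ 0.43  0.27 -0.22  0.02 -1.07  0.07]
SHIFT [-235.6   -0.4   80.6] SPIN 0.2
clock: 9.15
position: [430.3, 280.0, 330.9]
ee_rot: [0.862, -0.507, 0.008, -0.001]
contact_force: [0.4, 0.3, -0.2]
gripper_width: 85.1
clock 9.15 pos [430.3 280.  330.9] xang -60.9 F [ 0.4  0.3 -0.2] w 85.1 j [ 0.9   0.26 -0.38  0.02 -0.92 -0.4 ]
SHIFT [ 0.8  1.  80.9] SPIN 0.3
```

```bash
python3 -m jog '[[[0,1,20,0],[0,1,40,0.3],[0,1,60,0.3],[0,1,78,0.3],[0,1,78,0.3]]]'; python3 to.py 431 278.3 248.5 -61.2
python3 - <<'E'
from h import *
snap('wrist','w6');snap('side','s6')
z=load('w6');P=pw(z)
# fingertip lowest points: dark px near
v=np.nan_to_num(P,nan=999)
E
```

```text
clock: 9.78
position: [430.2, 278.6, 251.6]
ee_rot: [0.861, -0.509, 0.008, 0.001]
contact_force: [0.7, 0.1, 0.3]
gripper_width: 84.9
clock 9.78 pos [430.2 278.6 251.6] xang -61.2 F [0.7 0.1 0.3] w 84.9 j [ 0.9   0.37 -0.48  0.02 -0.73 -0.41]
SHIFT [ 0.7 -0.5  3.1] SPIN 0.0
```

View pics/w6.png

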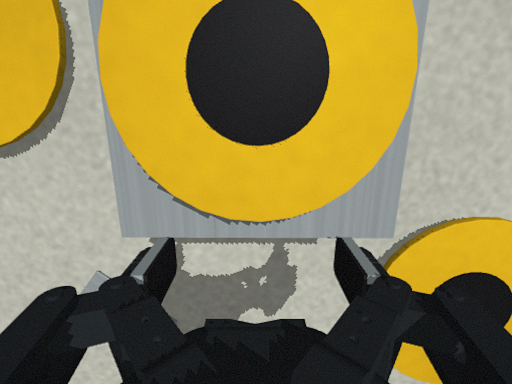

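View pics/s6.png

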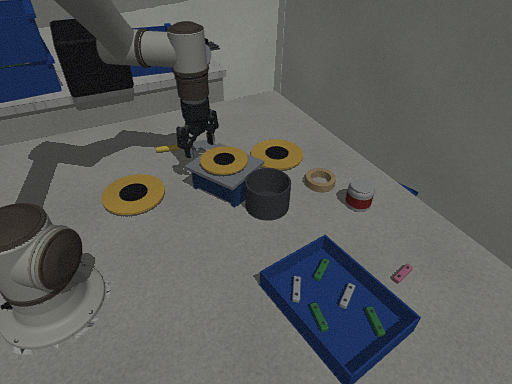

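The fingers sit just off the shelf edge (row 237), evenly either side of the cover (centre column about 257). I check the fingertip height from depth.

Run:
```python
from h import *
z=load('w6');P=pw(z)
for c0,c1 in((120,178),(333,385)):
    q=P[234:300,c0:c1].reshape(-1,3);q=q[(q[:,2]>40)&(q[:,2]<140)&(z['d'][234:300,c0:c1].ravel()>0)]
    q=q[q[:,2]>86.5] if 0 else q
    print(len(q),np.percentile(q[:,2],[0,1,3,10,50]).round(1), q[q[:,2].argsort()[:5]].round(1).tolist())
z=load('s6');P=pw(z);m=(np.hypot(P[...,0]-430,P[...,1]-279)<75)&(P[...,2]>70)&(P[...,2]<150);q=P[m];print(len(q));
i=q[:,2].argsort()[:12];print(q[i].round(1).tolist())
v,u=np.where(m);print(u.min(),u.max(),v.min(),v.max())
q2=q[(q[:,:2]-[543.8,72.2])@[-.48,.877]>231];print(np.sort(q2[:,2])[:15].round(1))
from scipy.spatial.transform import Rotation as Ro
print(Ro.from_quat(arm.read_state()['ee_rot']).as_matrix().round(3))
```

```text
2552 [ 84.1  84.8  85.3  93.3 115.2] [[495.2, 305.8, 84.1], [483.4, 299.3, 84.1], [481.0, 299.3, 84.2], [485.6, 301.2, 84.2], [473.2, 295.0, 84.2]]
2478 [ 84.2  84.7  85.2  92.1 113.9] [[392.6, 249.7, 84.2], [395.2, 249.8, 84.2], [395.7, 250.0, 84.2], [374.9, 240.6, 84.3], [376.5, 242.1, 84.3]]
701
[[369.6, 234.9, 77.9], [410.8, 249.9, 83.4], [403.1, 253.6, 83.4], [493.0, 292.7, 83.6], [382.9, 246.5, 83.7], [398.8, 249.6, 83.7], [396.6, 217.9, 83.8], [400.5, 237.6, 83.8], [425.4, 265.0, 83.8], [372.1, 240.4, 84.0], [414.0, 241.8, 84.0], [399.0, 216.4, 84.0]]
177 225 124 168
[ 93.1  94.4  95.6  95.7  96.   97.4  99.6 100.6 101.2 101.8 102.6 102.9
 103.3 104.  105.1]
[[ 0.482 -0.876  0.016]
 [-0.876 -0.482 -0.006]
 [ 0.013 -0.011 -1.   ]]
```

```bash
python3 -m jog '[[[0,0,4,0],[5,0,4,0],[12,0,4,0],[20,0,4.2,0],[28,0,4.3,0]]]'; python3 to.py 486.2 177.4 247.5 -61.2
```

```text
clock: 10.5
position: [444.5, 254.1, 249.4]
ee_rot: [0.861, -0.509, 0.008, -0.001]
contact_force: [-1.6, 1.2, -0.3]
gripper_width: 85.1
clock 10.5 pos [444.5 254.1 249.4] xang -61.2 F [-1.6  1.2 -0.3] w 85.1 j [ 0.84  0.37 -0.48  0.02 -0.72 -0.36]
SHIFT [87.2  0.4  3. ] SPIN 0.0
```

```bash
python3 -m jog '[[[15,0,1,0],[30,0,1.5,0],[45,0,2,0],[60,0,2.2,0],[75,0,2.5,0]]]'; python3 to.py 512.6 129.2 248 -61.2;python3 - <<'E'
from h import *
snap('wrist','w7')
E
```

```text
clock: 11.12
position: [481.3, 187.6, 248.2]
ee_rot: [0.861, -0.509, 0.008, -0.002]
contact_force: [-1.6, 4.1, 5.2]
gripper_width: 85.0
clock 11.12 pos [481.3 187.6 248.2] xang -61.2 F [-1.6  4.1  5.2] w 85.0 j [ 0.69  0.38 -0.47  0.02 -0.72 -0.2 ]
SHIFT [66.3  0.7  1. ] SPIN 0.0
```

View pics/w7.png

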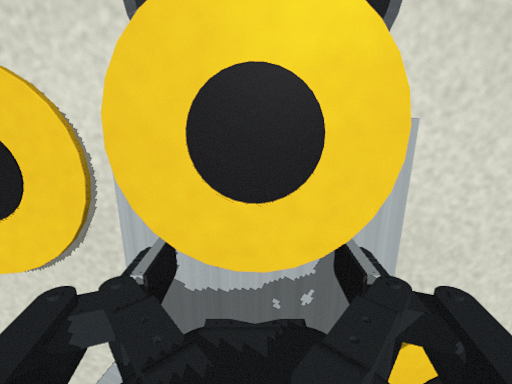

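The cover is centred between the fingers (column 256) and sliding towards the mouth.

```bash
python3 -m jog '[[[10,0,-0.5,0],[20,0,-0.3,0],[30,0,0,0],[40,0,0,0],[50,0,0,0]]]'; python3 to.py 513.6 127.3 248 -61.2;python3 - <<'E'
from h import *
snap('wrist','w8');snap('side','s8')
z=load('w8');P=pw(z);hsv=cv2.cvtColor(z['im'],cv2.COLOR_BGR2HSV);m=(hsv[...,0]>=18)&(hsv[...,0]<34)&(hsv[...,1]>150)&(np.nan_to_num(P[...,2])>60)
q=P[m];A=np.c_[q[:,:2]-[543.8,72.2],np.ones(len(q))];c=np.linalg.lstsq(A,q[:,2],rcond=None)[0];print('plane',c.round(3),q.mean(0))
E
```

```text
clock: 11.8
position: [505.9, 142.0, 248.4]
ee_rot: [0.86, -0.51, 0.008, -0.001]
contact_force: [-1.5, 2.0, 1.1]
gripper_width: 85.3
clock 11.8 pos [505.9 142.  248.4] xang -61.3 F [-1.5  2.   1.1] w 85.3 j [ 0.59  0.39 -0.45  0.02 -0.73 -0.1 ]
SHIFT [16.6  0.3  0.7] SPIN -0.1
plane [-1.0000e-02  2.3000e-02  9.8584e+01] [538.27593881  85.2500976   98.94361612]
```

View pics/w8.png

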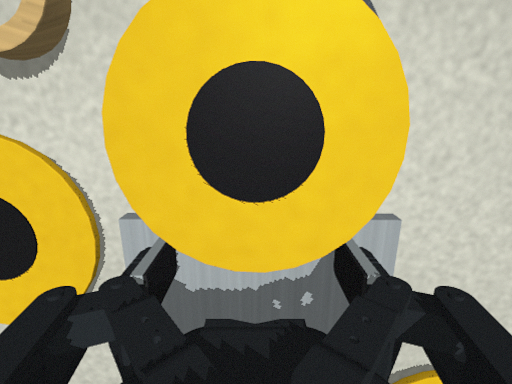

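The cover is about 16 mm short of centre and starting to dip forward. I continue in small steps.

```bash
cat > chk.py <<'E'
import sys
from h import *
t=sys.argv[1]
snap('wrist','w'+t)
z=load('w'+t);P=pw(z);hsv=cv2.cvtColor(z['im'],cv2.COLOR_BGR2HSV);m=(hsv[...,0]>=18)&(hsv[...,0]<34)&(hsv[...,1]>150)&(np.nan_to_num(P[...,2])>60)
q=P[m];A=np.c_[q[:,:2]-[543.8,72.2],np.ones(len(q))];c=np.linalg.lstsq(A,q[:,2],rcond=None)[0];print('plane',c.round(3),q.mean(0).round(1))
m=(hsv[...,2]<60)&(abs(np.nan_to_num(P[...,2])-93)<9)&(np.hypot(P[...,0]-543.8,P[...,1]-72.2)<55);print('black c',P[m].mean(0).round(1),m.sum())
E
python3 -m jog '[[[3,0,-0.2,0],[6,0,0,0],[8,0,0,0],[10,0,0,0],[12,0,0,0]]]'; python3 to.py 513.6 127.3 248 -61.2;python3 chk.py 9
```

```text
clock: 12.52
position: [510.7, 134.0, 248.4]
ee_rot: [0.86, -0.511, 0.007, -0.003]
contact_force: [-11.0, 22.6, 1.9]
gripper_width: 85.3
clock 12.53 pos [510.7 134.  248.4] xang -61.4 F [-11.   22.6   1.9] w 85.3 j [ 0.57  0.39 -0.44  0.01 -0.73 -0.08]
SHIFT [7.2 0.6 0.5] SPIN -0.2
plane [-3.5000e-02  1.1000e-01  9.6717e+01] [542.1  79.8  97.6]
black c [541.8  79.6  98.8] 14206
```

View pics/w9.png

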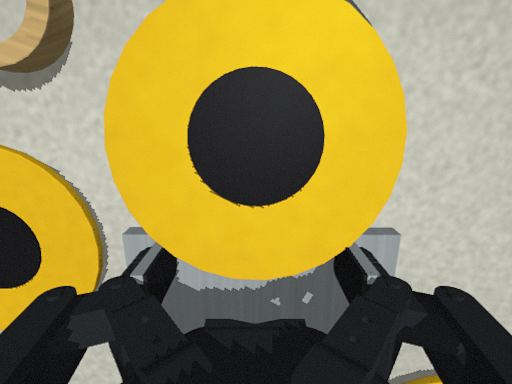

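Run:
```python
from h import *
snap('side','s9')
im=load('s9')['im'];cv2.imwrite('pics/s9c.png',cv2.resize(im[110:230,160:320],None,fx=5,fy=5,interpolation=cv2.INTER_CUBIC))
z=load('w9');P=pw(z)
# front profile along centre line
u=np.array([.48,-.877]);n=np.array([.877,.48]);d=P[...,:2]-[543.8,72.2];a=d@u;b=d@n
for lo in list(range(-80,72,8)):
    m=(abs(b)<6)&(a>lo)&(a<lo+3)&(P[...,2]>60);print(lo,np.median(P[...,2][m]).round(1) if m.any() else None,end='; ')
```

```text
-80 None; -72 104.5; -64 104.1; -56 102.8; -48 101.9; -40 101.9; -32 101.2; -24 100.3; -16 99.4; -8 98.6; 0 97.7; 8 96.8; 16 95.9; 24 93.8; 32 93.0; 40 92.1; 48 None; 56 None; 64 None;
```

View pics/s9c.png

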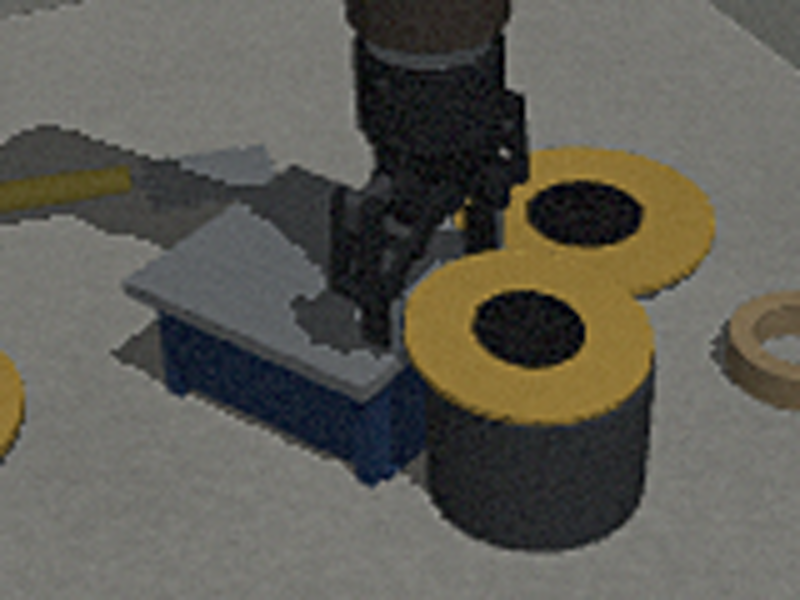

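The cover is tilted 0.11 rad, the front is low, and the push force has built up to 25 N, so it is binding. I back off to let it settle.

```bash
python3 -m jog '[[[-3,0,0,0],[-6,0,0,0],[-9,0,0,0],[-9,0,0,0],[-9,0,0,0]]]'; python3 to.py 513.6 127.3 248 -61.2;python3 chk.py 10;  python3 - <<'E'
from h import *
z=load('w10');P=pw(z)
u=np.array([.48,-.877]);n=np.array([.877,.48]);d=P[...,:2]-[543.8,72.2];a=d@u;b=d@n
for lo in list(range(-80,72,8)):
    m=(abs(b)<6)&(a>lo)&(a<lo+3)&(P[...,2]>60);print(lo,np.median(P[...,2][m]).round(1) if m.any() else None,end='; ')
E
```

```text
clock: 13.25
position: [506.7, 141.6, 248.5]
ee_rot: [0.86, -0.51, 0.007, -0.003]
contact_force: [0.6, 0.1, -0.9]
gripper_width: 85.1
clock 13.25 pos [506.7 141.6 248.5] xang -61.4 F [ 0.6  0.1 -0.9] w 85.1 j [ 0.58  0.39 -0.44  0.01 -0.73 -0.1 ]
SHIFT [15.8  0.8  0.6] SPIN -0.2
plane [-2.2000e-02  8.9000e-02  9.6025e+01] [540.7  83.9  97.1]
black c [542.   80.9  98. ] 15224
-80 None; -72 150.5; -64 101.4; -56 100.8; -48 100.0; -40 100.4; -32 99.9; -24 99.2; -16 98.5; -8 97.8; 0 97.0; 8 96.4; 16 95.7; 24 93.9; 32 93.3; 40 None; 48 None; 56 None; 64 None;
```

View pics/w10.png

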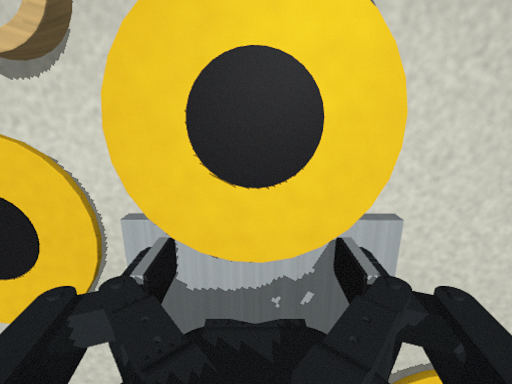

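```bash
cat > ctr.py <<'E'
import sys
from fit import *
# black circle centre through ray-plane, and pot/shelf ref
def blackc(z,plane):
    im=z['im'];P=pw(z);K,R,t=z['mtx'],z['R'],z['t']
    hsv=cv2.cvtColor(im,cv2.COLOR_BGR2HSV)
    near=(np.hypot(P[...,0]-542,P[...,1]-80)<52)&(P[...,2]>80)&(P[...,2]<115)
    m=((im[...,2]<90)&near).astype(np.uint8)
    n,l,st,c=cv2.connectedComponentsWithStats(m);i=1+st[1:,4].argmax()
    cs=max(cv2.findContours((l==i).astype(np.uint8),cv2.RETR_EXTERNAL,cv2.CHAIN_APPROX_NONE)[0],key=len)[:,0].astype(float)
    C=-R.T@t; D=(np.c_[(cs[:,0]-K[0,2])/K[0,0],(cs[:,1]-K[1,2])/K[1,1],np.ones(len(cs))])@R
    p=plane; # z=p0(x-543.8)+p1(y-72.2)+p2
    s=(p[0]*(C[0]-543.8)+p[1]*(C[1]-72.2)+p[2]-C[2])/(D[:,2]-p[0]*D[:,0]-p[1]*D[:,1])
    Q=C+s[:,None]*D; return circ(Q[:,:2])
def plane(z):
    P=pw(z);im=z['im'];hsv=cv2.cvtColor(im,cv2.COLOR_BGR2HSV)
    m=(hsv[...,0]>=18)&(hsv[...,0]<34)&(hsv[...,1]>150)&(np.nan_to_num(P[...,2])>70)&(np.hypot(P[...,0]-542,P[...,1]-80)<90)
    q=P[m];A=np.c_[q[:,:2]-[543.8,72.2],np.ones(len(q))];return np.linalg.lstsq(A,q[:,2],rcond=None)[0]
for t in sys.argv[1:]:
    z=load(t);p=plane(z);c=blackc(z,p);d=c[:2]-[543.8,72.2]
    print(t,'plane',p.round(3),'c',c,'along',(d@[.48,-.877]).round(1),'perp',(d@[.877,.48]).round(1))
E
python3 - <<'E'
from h import *
snap('top','t10');snap('side','s10')
E
python3 ctr.py w9 w10 t10 s10
```

```text
w9 plane [-3.4000e-02  1.0900e-01  9.6711e+01] c [541.   81.3  29.7] along -9.3 perp 1.9
w10 plane [-2.100e-02  8.800e-02  9.602e+01] c [541.4  81.9  29.7] along -9.7 perp 2.6
t10 plane [-1.40000e-02  6.16000e-01  1.03681e+02] c [538.4  81.   25.5] along -10.3 perp -0.5
s10 plane [-2.6000e-02  9.7000e-02  9.6351e+01] c [542.1  82.   29.1] along -9.4 perp 3.2
```

The cover centre is about 9.7 mm short. That puts the front disc edge at 56.4 mm, right against the inner lip, so pushing jams it. The fix is to press on the rear top with closed fingers, which lifts the front over the lip, and drag the cover forward.

```bash
python3 -m jog '[[[0,0,-15,0],[0,0,-30,0],[0,0,-45,0],[0,0,-55,0],[0,0,-55,0]]]' 0; python3 to.py 513 130.6 282 -61.2
```

```text
clock: 14.02
position: [505.9, 141.8, 304.7]
ee_rot: [0.86, -0.51, 0.008, -0.004]
contact_force: [-0.2, 0.4, -0.4]
gripper_width: 0.0
clock 14.03 pos [505.9 141.8 304.7] xang -61.4 F [-0.2  0.4 -0.4] w 0.0 j [ 0.58  0.31 -0.38  0.01 -0.86 -0.09]
SHIFT [13.  -0.5 22.8] SPIN -0.2
```

```bash
python3 -m jog '[[[13,-0.5,0,0],[13,-0.5,10,0],[13,-0.5,20,0],[13,-0.5,25,0],[13,-0.5,28,0]]]'; python3 to.py 513 130.6 270 -61.2
python3 - <<'E'
from h import *
snap('wrist','w11')
E
python3 ctr.py w11
```

```text
clock: 14.65
position: [513.0, 130.7, 276.0]
ee_rot: [0.86, -0.51, 0.007, -0.004]
contact_force: [0.7, -0.2, -0.2]
gripper_width: 0.0
clock 14.65 pos [513.  130.7 276. ] xang -61.4 F [ 0.7 -0.2 -0.2] w 0.0 j [ 0.56  0.35 -0.41  0.01 -0.79 -0.07]
SHIFT [0.  0.2 6. ] SPIN -0.2
w11 plane [-2.1000e-02  8.8000e-02  9.6025e+01] c [541.4  82.   29.6] along -9.7 perp 2.6
```

View pics/w11.png

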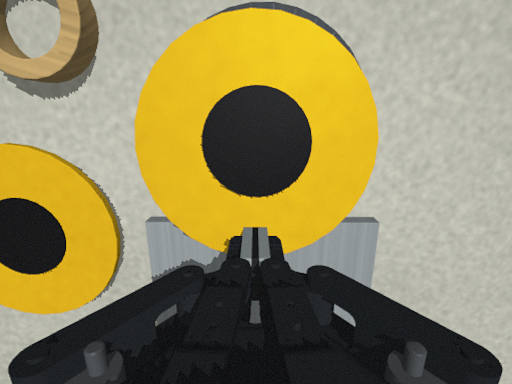

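```bash
python3 -m jog '[[[0,0,2,0],[0,0,4,0],[0,0,6,0],[0,0,7.5,0],[0,0,7.5,0]]]'; python3 to.py 513 130.6 270 -61.2
python3 - <<'E'
from h import *
snap('wrist','w12')
E
python3 ctr.py w12
```

```text
clock: 15.32
position: [513.0, 131.5, 272.2]
ee_rot: [0.86, -0.51, 0.008, -0.005]
contact_force: [-9.5, 3.5, 21.5]
gripper_width: -0.1
clock 15.32 pos [513.  131.5 272.2] xang -61.3 F [-9.5  3.5 21.5] w -0.1 j [ 0.56  0.36 -0.41  0.01 -0.78 -0.07]
SHIFT [0.7 0.5 2.2] SPIN -0.1
w12 plane [ 5.0000e-03 -9.0000e-03  9.9962e+01] c [541.   83.1  29.6] along -10.9 perp 2.8
```

Now the cover is level with 21 N on it and the front is clear. I drag it forward and slightly to tool +y.

```bash
python3 -m jog '[[[2,0.5,4,0],[4,1,4,0],[6,2,4,0],[8,2.5,4,0],[10,3,4,0]]]'; python3 to.py 513 130.6 270 -61.2
python3 - <<'E'
from h import *
snap('wrist','w13')
E
python3 ctr.py w13
```

```text
clock: 16.0
position: [515.7, 122.0, 269.7]
ee_rot: [0.861, -0.509, 0.009, -0.007]
contact_force: [0.0, 0.9, 0.8]
gripper_width: 0.4
clock 16.0 pos [515.7 122.  269.7] xang -61.2 F [0.  0.9 0.8] w 0.4 j [ 0.54  0.36 -0.42  0.01 -0.77 -0.05]
SHIFT [-8.9 -1.8 -0.3] SPIN -0.0
w13 plane [4.8000e-02 4.3000e-02 9.5335e+01] c [545.9  76.   29.6] along -2.3 perp 3.7
```

View pics/w13.png

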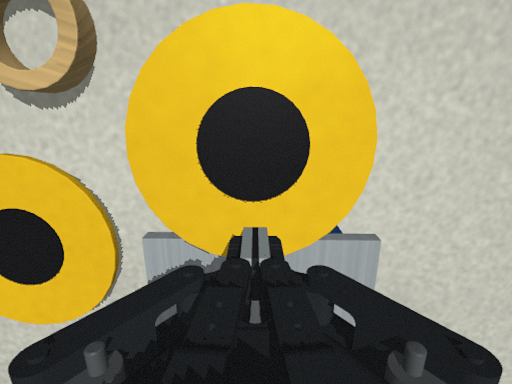

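The front is in and the centre is 2.3 mm short. It sits about 3.7 mm to the left, with that side still up on the rim. I press and drag from that side.

```bash
python3 -m jog '[[[0,0,-8,0],[0,0,-18,0],[0,0,-25,0],[0,0,-25,0],[0,0,-25,0]]]'; python3 to.py 589 101 286 -61.2
```

```text
clock: 16.68
position: [514.7, 121.2, 293.7]
ee_rot: [0.86, -0.51, 0.008, -0.006]
contact_force: [0.2, -0.2, 0.8]
gripper_width: -0.2
clock 16.68 pos [514.7 121.2 293.7] xang -61.3 F [ 0.2 -0.2  0.8] w -0.2 j [ 0.54  0.33 -0.39  0.01 -0.83 -0.05]
SHIFT [ 53.3 -55.3   9.2] SPIN -0.1
```

```bash
python3 -m jog '[[[15,-15,0,0],[30,-30,0,0],[45,-45,1,0],[53,-55,7,0],[53,-55,13,0]]]'; python3 to.py 589 101 271 -61.2
python3 - <<'E'
from h import *
snap('wrist','w14')
E
python3 ctr.py w14
```

```text
clock: 17.3
position: [588.9, 101.0, 281.1]
ee_rot: [0.86, -0.51, 0.008, -0.005]
contact_force: [-0.8, -0.0, -0.1]
gripper_width: 0.1
clock 17.3 pos [588.9 101.  281.1] xang -61.3 F [-0.8 -0.  -0.1] w 0.1 j [ 0.44  0.45 -0.23  0.01 -0.87  0.05]
SHIFT [-0.1  0.1 10.1] SPIN -0.1
w14 plane [4.0000e-03 1.0000e-02 9.1756e+01] c [545.2  74.5  29.5] along -1.3 perp 2.3
```

View pics/w14.png

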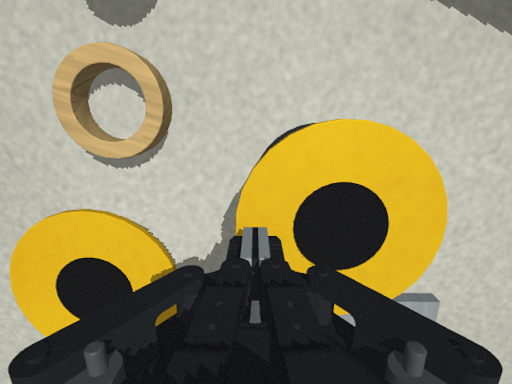

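After I lifted, the cover dropped by itself. It now reads nearly level, top at about 91.7 mm (91 expected). I retreat and check with all the cameras.

```bash
python3 -m jog '[[[0,0,-20,0],[0,-20,-50,0],[0,-40,-80,0],[0,-60,-110,0],[0,-60,-130,0]]]' ; python3 to.py 500 60 404 -61.2
python3 - <<'E'
from h import *
snap('wrist','w15');snap('side','s15');snap('top','t15')
im=load('s15')['im'];cv2.imwrite('pics/s15c.png',cv2.resize(im[110:350,160:420],None,fx=3,fy=2.5,interpolation=cv2.INTER_CUBIC)[:600,:800])
E
python3 ctr.py w15 s15 t15
```

```text
clock: 17.98
position: [638.7, 130.7, 411.9]
ee_rot: [0.86, -0.51, 0.007, -0.005]
contact_force: [0.1, -0.8, 0.4]
gripper_width: -0.2
clock 17.98 pos [638.7 130.7 411.9] xang -61.3 F [ 0.1 -0.8  0.4] w -0.2 j [ 0.45  0.42  0.08  0.01 -1.21  0.05]
SHIFT [ -4.7 155.7   5.4] SPIN -0.1
w15 plane [3.0000e-03 2.0000e-03 9.1516e+01] c [545.1  74.5  29.1] along -1.4 perp 2.2
s15 plane [1.8000e-02 2.0000e-02 9.1999e+01] c [545.9  74.5  28.6] along -1.0 perp 2.9
t15 plane [-5.0000e-03  2.0000e-03  9.0658e+01] c [545.4  74.2  25.8] along -1.0 perp 2.4
```

View pics/s15c.png

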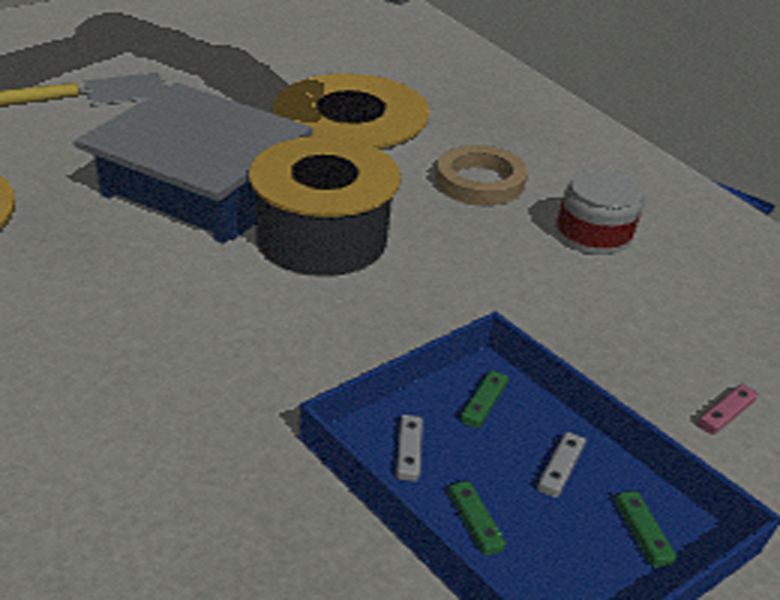

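Cover seated within clearance; the wrist and top views say level and the side view is slightly noisy. I add one gentle press on the doubtful side, with a small centring drag, to make sure.

```bash
python3 to.py 584 98 275 -61.3; python3 -m jog '[[[-0.5,20,40,0],[-1,40,80,0],[-1,60,110,0],[-1,62,130,0],[-1,62,137,0]]]';python3 to.py 584 98 265 -61.3
```

```text
clock 18.12 pos [638.  130.  411.5] xang -61.3 F [ 0.4 -1.  -0.4] w -0.2 j [ 0.45  0.42  0.08  0.01 -1.21  0.05]
SHIFT [  1.2  64.9 135.5] SPIN -0.0
clock: 18.75
position: [584.1, 100.9, 271.1]
ee_rot: [0.86, -0.51, 0.006, -0.003]
contact_force: [-0.7, 0.3, -0.1]
gripper_width: 0.2
clock 18.75 pos [584.1 100.9 271.1] xang -61.3 F [-0.7  0.3 -0.1] w 0.2 j [ 0.45  0.45 -0.25  0.01 -0.85  0.05]
SHIFT [2.4 1.5 6.1] SPIN -0.0
```

```bash
python3 -m jog '[[[1,0,3,0],[2,0,6,0],[2,0,8,0],[2,0,9,0],[2,0,9,0]]]';python3 to.py 584 98 265 -61.3
```

```text
clock: 19.38
position: [585.3, 99.1, 264.5]
ee_rot: [0.86, -0.51, 0.006, -0.003]
contact_force: [-3.7, -0.1, 9.3]
gripper_width: 0.5
clock 19.38 pos [585.3  99.1 264.5] xang -61.3 F [-3.7 -0.1  9.3] w 0.5 j [ 0.44  0.46 -0.26  0.01 -0.84  0.05]
SHIFT [ 0.4  1.6 -0.5] SPIN 0.0
```

Firm contact with the tip at about 91.5 mm, so that side is fully down. I add a slight drag, then lift.

```bash
python3 -m jog '[[[0,0.5,3,0],[0,1.5,3,0],[0,2.5,3,0],[0,2.5,1,0],[0,2.5,-5,0]]]';python3 -m jog '[[[0,0,-20,0],[0,-20,-50,0],[0,-40,-80,0],[0,-60,-110,0],[0,-60,-130,0]]]'
python3 - <<'E'
from h import *
snap('wrist','w16');snap('side','s16');snap('top','t16')
E
python3 ctr.py w16 s16 t16
```

```text
clock: 20.0
position: [582.8, 97.8, 269.4]
ee_rot: [0.86, -0.51, 0.006, -0.003]
contact_force: [0.6, 0.6, -0.1]
gripper_width: 0.1
clock: 20.62
position: [634.7, 127.2, 401.4]
ee_rot: [0.86, -0.51, 0.007, -0.004]
contact_force: [-0.3, -0.8, -0.6]
gripper_width: 0.2
w16 plane [2.0000e-03 2.0000e-03 9.1508e+01] c [545.1  74.5  29.2] along -1.4 perp 2.2
s16 plane [7.100e-02 7.700e-02 9.388e+01] c [544.8  72.1  27. ] along 0.6 perp 0.8
t16 plane [-1.0000e-03  1.0000e-03  9.0578e+01] c [545.5  74.3  25.8] along -1.0 perp 2.5
```

View pics/w16.png

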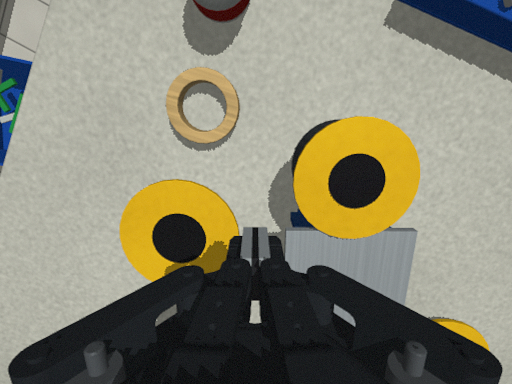

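View pics/s16.png

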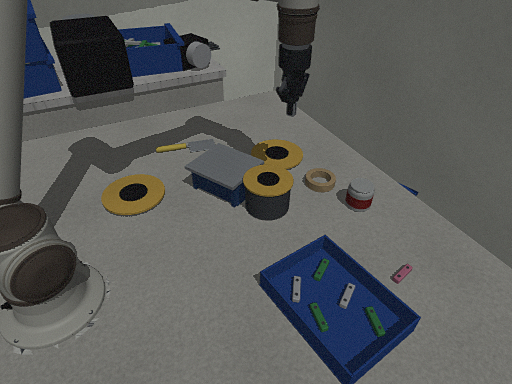

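The side-view plane fit changed although the cover looks level at (268,178). I recheck it robustly.

Run:
```python
from h import *
for t in('w16','s16','t16'):
    z=load(t);P=pw(z);hsv=cv2.cvtColor(z['im'],cv2.COLOR_BGR2HSV)
    m=(hsv[...,0]>=18)&(hsv[...,0]<34)&(hsv[...,1]>150)&(P[...,2]>75)&(P[...,2]<110)&(np.hypot(P[...,0]-545,P[...,1]-74)<64)
    q=P[m];A=np.c_[q[:,:2]-[543.8,72.2],np.ones(len(q))];k=np.ones(len(q),bool)
    for _ in range(6):
        c=np.linalg.lstsq(A[k],q[k,2],rcond=None)[0];r=q[:,2]-A@c;k=abs(r)<max(1.5,2*np.median(abs(r)))
    print(t,c.round(3),k.sum(),len(q),np.median(q[:,2]))
```

```text
w16 [ 0.     0.    91.447] 8522 8827 91.45692468198264
s16 [-0.0000e+00  1.0000e-03  9.1784e+01] 722 828 91.78605384947818
t16 [ 2.0000e-03 -0.0000e+00  9.0504e+01] 946 1148 90.55591677328016
```

All three cameras now agree: level, top at about 91 mm.

Run:
```python
from bench import arm
print(arm.job_done())
```

```text
the job is handed in; nothing more can be done
None
```

The orange blank is in the coating pot and the 134 mm yellow cover is seated on the rim. I handed the job in at about 21 s of the 58 s allowed.

- **Blank:** I gripped it in the bin and released it just above the pot floor. The wrist camera showed it lying flat in the pot before I covered it.
- **Cover:** I slid it off the shelf with both open fingers. About 10 mm short of centre its front edge caught on the pot's inner lip, and the push force rose to about 25 N. I backed off, pressed on the rear of the disc with closed fingers (about 21 N) and dragged it forward, and it dropped in.
- **Final checks:** The cover top reads 90.5 to 91.8 mm in the three cameras, against 91 mm expected, with a slope of at most 0.002. It sits about 2.5 mm off the pot's axis, within the plug's play. One plane fit from the side camera showed a tilt. It came level (0.001) once stray pixels were removed, so I took that reading as false.
- **Left alone:** In the last pictures the green and white blanks are still in the bin. The tape roll, tin, scraper and pink piece look unmoved. I judged these by eye and did not re-measure them.

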